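Clear the booth desk and swing the microphone boom round to the chair

ROBOT

A 6-joint arm with a two-finger parallel gripper is mounted at the origin on the work surface. World frame = base frame: x ahead of the robot, y to its left, z up, the work surface at z = 0. Lengths are in m, angles in rad, forces in N, time in s.
With the tool pointing down it reaches from about 0.35 to 0.975 m from the base axis. Payload 4.9 kg.
Tool frame: the origin (TCP) lies between the finger pads, 19 mm behind the fingertips; this is the grasp point; z points along the fingers, y is the line along which they close (so a half turn about z gives the same grasp; the last joint's range is limited). The gripper opens to 85 mm and grips with 20 to 120 N. Pads are 22 mm wide; open, the fingers measure 114 mm over their backs; the gripper's body (76 mm by 85 mm) begins 54 mm behind the grasp point. The pads swing forward as they close: fully open they stand 13 mm farther back than shut.
Start: joints at [-1.275, 0.053, 1.613, -0, 1.476, -0.119], TCP at [0.252, -0.572, 0.25] pointing down, gripper open.
Joint ranges: [-3.01, 3.01], [-1.01, 2.22], [0.06, 2.58], [-1.02, 4.17], [0.09, 2.62], [-3.14, 3.14]. Speed limits (rad/s): [2.57, 2.57, 3.14, 3.14, 3.14, 3.14].

INTERFACE

Orientations are given as a unit quaternion [w, x, y, z].
In Python, from plant import manip gives the robot as it stands.
- The arm moves only by the tool play_rows, never from a script. Its argument "series" is a list that holds one entry, the list of rows, each a list of 7 numbers: the shift along the world's x, y, z in m, then the turn, a rotation vector about the world's x, y, z in degrees, then the opening, from 0 (shut) to 1 (fully open). In form: [[[dx, dy, dz, rx, ry, rz, grip], ...]]. A call has 1 to 10 rows; each row shifts and turns the commanded pose from where the row before left it; what a row does not reach is not made up. A row lasts 1/10 s, in which the tool goes at most 50 mm and 8.59 degrees, less where a joint would pass 70% of its speed; a pose out of reach is approached as far as the arm can. A call with a gripper value outside its range is refused whole. The fingers move at their own pace and stop on an object; the grip force is fixed at half the most. Time passes only in rows, so rows that do not move let the fingers close. It gives the time, the measured TCP pose, the force, the opening and the grip force at its end, in the units of the state.
- manip.state(): the state, without advancing time (a new reading comes with each control period).
- manip.grab_frame(name): name is "side" or "top" or "wrist"; returns a dict with "frame" (480x640x3 uint8, blue, green, red), "mtx" (3x3 intrinsics, pixels), "R" (3x3) and "t" (3): a world point X has camera coordinates R X + t. Camera axes: x right, y down, z forward; pixel columns grow to the right and rows downward; lengths in m; the calibration is good to about 2 mm. A picture is of the moment at which its call begins. There is no depth.
- manip.job_done(): hands the job in; it is judged then, once.
The state is a dict: "time": time; "joint_pos": joint angles; "joint_vel": joint speeds; "joint_efforts": joint torques, N m; "tool_pos": TCP position; "tool_rot": TCP orientation; "contact_force": force on the tool from outside, world axes, zero at the start; "ft_torque": the same for the moment, N m; "gripper_width": opening from 0.0 (shut) to 1.0 (fully open); "grasp_force": force on a finger pad.
Only numpy, scipy, OpenCV 4.12 (cv2) and the standard library are available. Lean on these libraries where they do the work, as an engineer would, in place of code of your own. Each camera call takes 0.05 s, during which the arm holds its last target. There are 200 camera calls.

TASK

Make the interpreter's place ready. First clear every used cup standing on the desk onto the flat wooden serving tray, all upright and well within its edges, so that nothing is in the way of the microphone boom. Then release the boom by pulling its spring collar up and turning it to its rest position, swing the boom round to its other end, and turn the collar back so that it drops fully home and locks the boom there; leave the carafe, glasses case and console where they are.

Things in the scene. Friction and masses are not known exactly. Their poses are not given: they have to be found in the camera images.
- pedestal: fixed pedestal of the microphone boom: dark flange 90 mm across, 10 mm high, with an upright post. Origin on the post's axis at desk height, z up; x = the boom's working direction, towards the chair. From the desk up: boom hub (66 mm across, 80 to 106 mm), notch ring (to 112 mm), spring collar (115 to 143.5 mm when down), spindle cap (30 mm across, 162 to 170 mm)
- boom (a joint): swing of the boom about the post, rad: 0 = stowed notch, 1.45 = working notch, stops at -0.03 and 1.48. At value v the boom points 1.45 - v counter-clockwise (from above) from the pedestal's x, so it swings clockwise as v grows. A lowered collar's key blocks it (play up to 0.08); freed, it needs 1.5 N at the grip and stays where left. The key enters a notch within 0.06 rad of 0 or 1.45
- boom_grip (a point): centre of the rubber grip sleeve on the boom, 200 mm from the post's axis, 92 mm above the desk; x along the boom outwards, z up. The boom is a black bar 20 mm wide, from 81 to 103 mm above the desk; beyond the sleeve a knuckle (28 mm across) at 240 mm and a stick microphone out to 355 mm from the axis: standing cups are in its way. Pinch from above or push sideways
- collar_lift (a joint): how far the spring collar is pulled up along the post, m: 0 = fully down, key in a notch; 0.013 = fully up. A spring pulls it down with 8 N at 0, 14 N at 0.013. Above 0.010 it turns freely over the hump between locked and rest position; in the rest position it stays at about 0.007 when let go, key clear of the ring. It stops at about 0.005 if the boom is at no notch
- collar (a joint): turn of the spring collar, rad: 0 = locked position, the only one where it can go fully down; grows counter-clockwise from above; 1.05 = rest position, a seat 3 mm below the hump; stops at 0 and 1.10. Pull up to leave either position. About 0.1 of play in each
- collar_grip (a point): on the collar's axis, 137 mm above the desk when down (6.5 mm below the collar's top): TCP height to pinch it from above. Collar: knurled aluminium ring 41 mm across, 28.5 mm tall, with two ears 10 mm thick reaching 35 mm from the axis along this point's x; pinch the ring along this point's y, between the ears. The point rises and turns with the collar
- tray: fixed flat serving tray without a rim: a wooden board 220 mm (its x) by 320 mm (its y), 6 mm thick, with a dark rubber top; origin under its centre at desk height, z up
- carafe: glass carafe with a white lid, 100 mm across, 208 mm tall; stays; origin under its centre
- glasses_case: black glasses case 65 x 165 x 42 mm; stays; origin under its centre
- console: black interpreter console with a sloping touch screen, 110 x 160 x 70 mm; stays; origin under its centre
- cup1: used cup: white porcelain tumbler, open top, 55 mm across at the foot, 60 mm at the rim, 98 mm tall, wall 4 mm; loose, heavy foot, 140 to 280 g; origin under its centre, z up
- cup2: used cup: white porcelain tumbler like cup1: 55 mm across at the foot, 60 mm at the rim, 98 mm tall; loose, heavy foot, 140 to 280 g; origin under its centre, z up
- cup3: used cup: brushed steel beaker with a dark rubber foot, open top, 58 mm across, 100 mm tall, wall 4 mm; loose, heavy foot, 140 to 280 g; origin under its centre, z up
- cup4: used cup: steel beaker like cup3, 58 mm across, 100 mm tall; loose, heavy foot, 140 to 280 g; origin under its centre, z up
- cup5: used cup: dark steel travel cup with a closed black lid, 59 mm across at mid height (lid 60 mm), 105 mm tall; loose, heavy foot, 140 to 280 g; origin under its centre, z up

How it is judged:
On the way, in this order (a step that is already met when the one before it is completed fails the run):
1. every cup stands upright on the tray, let go (x of cup1 in the frame of tray between -0.09 and 0.09 m and y of cup1 in the frame of tray between -0.14 and 0.14 m and z of each of cup1, cup2, cup3, cup4, cup5 in the frame of tray below 0.016 m and angle between each of cup1, cup2, cup3, cup4, cup5's own z axis and vertical below 0.15 rad and linear speed of each of cup1, cup2, cup3, cup4, cup5 below 0.03 m/s and x of cup2 in the frame of tray between -0.09 and 0.09 m and y of cup2 in the frame of tray between -0.14 and 0.14 m and x of cup3 in the frame of tray between -0.09 and 0.09 m and y of cup3 in the frame of tray between -0.14 and 0.14 m and x of cup4 in the frame of tray between -0.09 and 0.09 m and y of cup4 in the frame of tray between -0.14 and 0.14 m and x of cup5 in the frame of tray between -0.09 and 0.09 m and y of cup5 in the frame of tray between -0.14 and 0.14 m and contact force between the fingers and cup1 below 0.2 N and contact force between the fingers and cup2 below 0.2 N and contact force between the fingers and cup3 below 0.2 N and contact force between the fingers and cup4 below 0.2 N and contact force between the fingers and cup5 below 0.2 N), for 0.3 s.
2. the collar is pulled up and turned, and rests in its rest position (value of joint collar_lift above 0.0055 m and value of joint collar above 0.9 rad), for 0.2 s.
3. the boom is swung round to its working end (value of joint boom above 1.36 rad), for 0.2 s.
At the end, for the whole second after the job is handed in: Every cup present stands upright (within 0.15 rad) on the tray, its centre at least 20 mm inside the tray's edges, at rest; the boom is at its working notch (joint above 1.36) and the collar is turned back (below 0.15 rad) and fully down (within 2 mm), so that the boom is locked (x of cup1 in the frame of tray between -0.09 and 0.09 m and y of cup1 in the frame of tray between -0.14 and 0.14 m and z of each of cup1, cup2, cup3, cup4, cup5 in the frame of tray below 0.016 m and angle between each of cup1, cup2, cup3, cup4, cup5's own z axis and vertical below 0.15 rad and linear speed of each of cup1, cup2, cup3, cup4, cup5 below 0.03 m/s and x of cup2 in the frame of tray between -0.09 and 0.09 m and y of cup2 in the frame of tray between -0.14 and 0.14 m and x of cup3 in the frame of tray between -0.09 and 0.09 m and y of cup3 in the frame of tray between -0.14 and 0.14 m and x of cup4 in the frame of tray between -0.09 and 0.09 m and y of cup4 in the frame of tray between -0.14 and 0.14 m and x of cup5 in the frame of tray between -0.09 and 0.09 m and y of cup5 in the frame of tray between -0.14 and 0.14 m and value of joint boom above 1.36 rad and value of joint collar_lift below 0.002 m and value of joint collar below 0.15 rad and velocity of joint boom below 0.05 rad/s); the robot touches nothing.
It fails at once if the carafe is disturbed (moved more than 30 mm) (distance of carafe from where it was at the start of the episode above 0.03 m).
It fails at once if the glasses case is disturbed (moved more than 30 mm) (distance of glasses_case from where it was at the start of the episode above 0.03 m).
It fails at once if the console is disturbed (moved more than 30 mm) (distance of console from where it was at the start of the episode above 0.03 m).
Of cup1, cup2, cup3, cup4, cup5 only 3 to 5 are there at a start; the rules pass over those that are not, and their reading is None.
At some moment in a run one of cup1, cup2, cup3, cup4, cup5 may be knocked a few centimetres aside while the robot is not near it.
Once in a run the grip may slacken for a moment while it holds something.
It also fails if it takes over 210 s, if anything falls off the work surface, if the arm or the gripper's body presses on something with over 40 N, if the wrist force passes 120 N, or if a joint passes its speed limit or range.

## Working session

There is one attempt and no reset: what is moved stays moved. The work goes in short steps, Python scripts to look and compute and a tool call to move; the robot and the scene stay as the last step left them, time stands still between calls to the robot, and variables do not carry over. Pictures are saved under pics/ and viewed, at most 14 in all, crops included, and the job is handed in when it is done.

Besides the shell and the picture viewer there is one more tool, called after "Request:" as a command line: name --argument value ..., lists and objects as JSON in quotes. play_rows: Moves the arm, as the interface text tells. Its arguments: {"type":"object","properties":{"series":{"type":"array"}},"required":["series"]}

```bash
ls; mkdir -p pics; cat > h.py <<'E'
import numpy as np, cv2
from plant import manip
def cam(n):
    f=manip.grab_frame(n); return f['frame'],np.array(f['mtx']),np.array(f['R']),np.array(f['t'])
def ray(K,R,t,u,v,z):
    d=R.T@np.linalg.inv(K)@np.array([u,v,1.]); c=-R.T@t
    return c+d*(z-c[2])/d[2]
def proj(K,R,t,X):
    p=K@(R@np.asarray(X,float)+t); return p[:2]/p[2]
E
python3 - <<'E'
from h import *
s=manip.state(); print({k:np.round(v,3) for k,v in s.items()})
for n in("top","side"):
    f,K,R,t=cam(n); cv2.imwrite(f'pics/{n}0.png',f); np.savez(f'{n}.npz',K=K,R=R,t=t); print(n,K[0],K[1],R,-R.T@t)
E
```

```text
pics
{'time': np.float64(0.0), 'joint_pos': array([-1.275,  0.053,  1.614,  0.   ,  1.476, -0.119]), 'joint_vel': array([ 0.001, -0.001, -0.001, -0.001, -0.   ,  0.002]), 'joint_efforts': array([ 0.0000e+00, -3.9367e+01, -3.7018e+01, -0.0000e+00,  7.0000e-03,
        0.0000e+00]), 'tool_pos': array([ 0.252, -0.571,  0.249]), 'tool_rot': array([-0.001,  0.979,  0.206, -0.   ]), 'contact_force': array([-0.284,  0.338,  0.257]), 'ft_torque': array([ 0.007, -0.016,  0.023]), 'grasp_force': np.float64(0.0), 'gripper_width': np.float64(1.003)}
top [513.94462584   0.         314.02499802] [  0.         513.94462584 235.75369841] [[-0.01580904 -0.99986389 -0.00471876]
 [-0.98680157  0.01636283 -0.16110529]
 [ 0.16116058  0.00210956 -0.98692594]] [0.36640428 0.11422027 1.25293419]
side [547.88017918   0.         325.29383515] [  0.         547.88017918 240.32509439] [[-0.72320966 -0.69015803  0.02548901]
 [-0.34777766  0.3320503  -0.87680858]
 [ 0.59667285 -0.64298094 -0.48016353]] [-0.17445752  0.8560272   0.68307975]
```

View pics/top0.png

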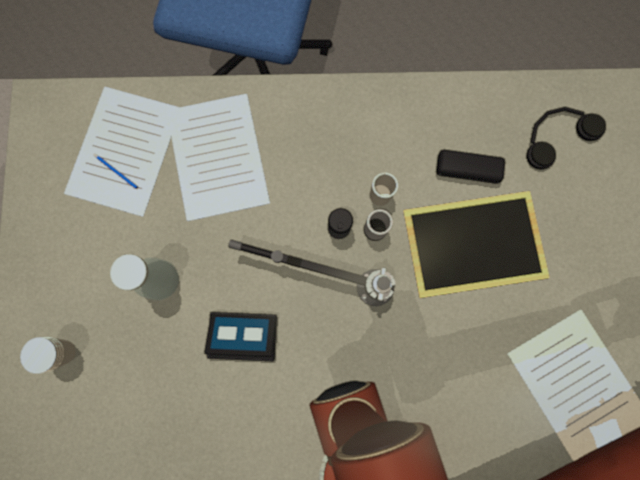

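View pics/side0.png

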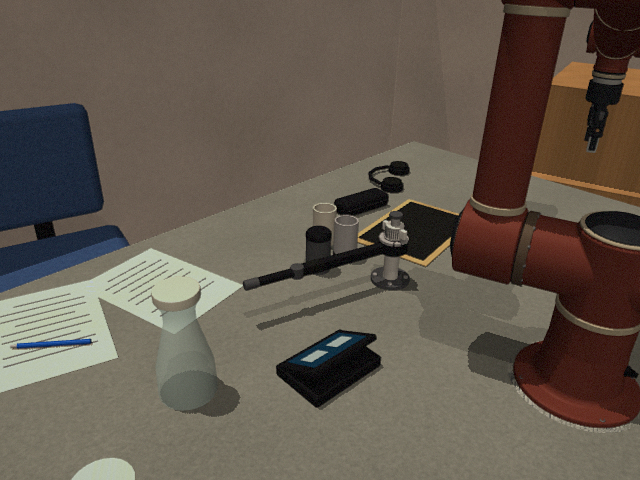

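The top view shows a white cup (385,186), a steel beaker (378,222), a dark lidded cup (340,222), the collar at about (380,285), the tray around (476,244), and an unidentified white disc (40,355). I'll zoom in on these.

```bash
python3 - <<'E'
import cv2,numpy as np
f=cv2.imread('pics/top0.png')
a=cv2.resize(f[160:310,300:420],(480,600),interpolation=cv2.INTER_CUBIC)
b=cv2.resize(f[310:400,0:100],(300,270),interpolation=cv2.INTER_CUBIC)
g=cv2.imread('pics/side0.png'); c=cv2.resize(g[420:480,50:150],(300,180))
o=np.zeros((600,800,3),np.uint8);o[:,:480]=a;o[:270,490:790]=b;o[300:480,490:790]=c
cv2.imwrite('pics/z0.png',o)
E
```

```text
(no output)
```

View pics/z0.png

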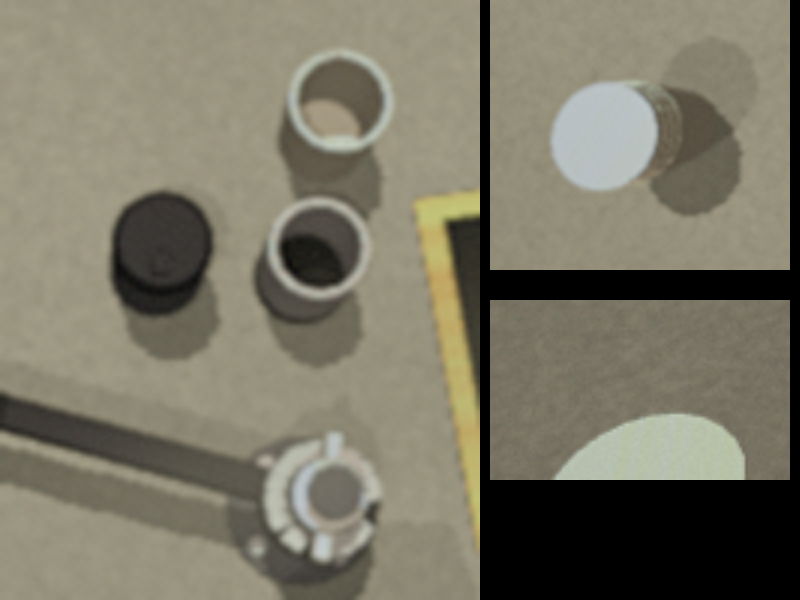

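```bash
cat > m.py <<'E'
from h import *
d=np.load('top.npz');K,R,t=d['K'],d['R'],d['t']
f=cv2.imread('pics/top0.png')
hsv=cv2.cvtColor(f,cv2.COLOR_BGR2HSV)
m=((hsv[...,0]>15)&(hsv[...,0]<32)&(hsv[...,1]>110)&(hsv[...,2]>120)).astype(np.uint8)
m[:, :395]=0;m[:170]=0;m[310:]=0
c=cv2.convexHull(np.vstack(cv2.findContours(m,0,2)[0]))
box=cv2.approxPolyDP(c,6,True)[:,0]; print('tray px',box.tolist())
P=np.array([ray(K,R,t,u,v,.006)[:2] for u,v in box]);print(P.round(3),np.linalg.norm(P-np.roll(P,-1,0),axis=1).round(3),P.mean(0).round(3))
for n,u,v,z in [('white',385.2,185.2,.098),('steel',379.7,222,.1),('dark',340.5,220.2,.105),('cap',384,283,.17),('ear1',383.5,270.8,.143),('ear2',380.7,297,.143),('boomtip',229,243,.092),('knuckle',278,257,.1),('case',471,166,.042)]:
    print(n,ray(K,R,t,u,v,z).round(4))
E
python3 m.py
```

```text
tray px [[547, 276], [419, 293], [405, 217], [530, 200]]
[[ 0.462 -0.446]
 [ 0.426 -0.134]
 [ 0.613 -0.109]
 [ 0.651 -0.42 ]] [0.314 0.189 0.314 0.191] [ 0.538 -0.277]
white [ 0.6707 -0.0498  0.098 ]
steel [ 0.584  -0.0336  0.1   ]
dark [0.5887 0.0559 0.105 ]
cap [ 0.4402 -0.029   0.17  ]
ear1 [ 0.4684 -0.0324  0.143 ]
ear2 [ 0.4122 -0.0243  0.143 ]
boomtip [0.5424 0.3113 0.092 ]
knuckle [0.5074 0.1988 0.1   ]
case [ 0.7301 -0.2685  0.042 ]
```

Three cups are present: white, steel and dark lidded. The measured sizes fit, with the boom tip at 0.355 m and pointing at about 73°. I'll take the white cup first, closing along y.

Request:
play_rows --series '[[[0.03,0.037,0,0,0,-2.4,1],[0.03,0.037,0,0,0,-2.4,1],[0.03,0.037,0,0,0,-2.4,1],[0.03,0.037,0,0,0,-2.4,1],[0.03,0.037,0,0,0,-2.4,1],[0.03,0.037,0,0,0,-2.4,1],[0.03,0.037,0,0,0,-2.4,1],[0.03,0.037,0,0,0,-2.4,1],[0.03,0.037,0,0,0,-2.4,1],[0.03,0.037,0,0,0,-2.4,1]]]'

```text
time: 1.1
tool_pos: [0.5526, -0.2001, 0.2496]
tool_rot: [-0.0, 1.0, -0.003, -0.0]
contact_force: [-0.3, -1.0, -0.2]
gripper_width: 0.997
grasp_force: 0.0
```

Request:
play_rows --series '[[[0.03,0.037,0,0,0,0,1],[0.03,0.037,0,0,0,0,1],[0.03,0.037,0,0,0,0,1],[0.03,0.037,0,0,0,0,1],[0,0,0,0,0,0,1],[0,0,0,0,0,0,1],[0,0,0,0,0,0,1]]]'

```text
time: 1.8
tool_pos: [0.6713, -0.0546, 0.2495]
tool_rot: [0.0, 1.0, -0.002, -0.001]
contact_force: [-0.3, 0.2, -0.2]
gripper_width: 1.001
grasp_force: 0.0
```

Request:
play_rows --series '[[[0,0.005,-0.035,0,0,0,1],[0,0,-0.04,0,0,0,1],[0,0,-0.04,0,0,0,1],[0,0,-0.04,0,0,0,1],[0,0,-0.03,0,0,0,1],[0,0,0,0,0,0,1],[0,0,0,0,0,0,0],[0,0,0,0,0,0,0],[0,0,0,0,0,0,0],[0,0,0,0,0,0,0]]]'

```text
time: 2.8
tool_pos: [0.674, -0.0495, 0.0685]
tool_rot: [0.001, 1.0, -0.002, 0.003]
contact_force: [-0.3, 0.5, 5.6]
gripper_width: 0.68
grasp_force: 64.4
```

Request:
play_rows --series '[[[0,0,0,0,0,0,0],[0,0,0,0,0,0,0],[0,0,0,0,0,0,0],[0,0,0,0,0,0,0]]]'

```text
time: 3.2
tool_pos: [0.674, -0.0495, 0.0685]
tool_rot: [0.001, 1.0, -0.002, 0.003]
contact_force: [-0.5, 0.9, 6.2]
gripper_width: 0.678
grasp_force: 64.4
```

Request:
play_rows --series '[[[0,0,0.015,0,0,0,0],[0,0,0.025,0,0,0,0],[-0.012,-0.033,0,0,0,0,0],[-0.012,-0.034,0,0,0,0,0],[-0.012,-0.034,0,0,0,0,0],[-0.012,-0.034,0,0,0,0,0],[-0.012,-0.034,0,0,0,0,0],[-0.012,-0.034,0,0,0,0,0],[-0.012,-0.034,0,0,0,0,0],[-0.012,-0.034,0,0,0,0,0]]]'

```text
time: 4.2
tool_pos: [0.5751, -0.3211, 0.1057]
tool_rot: [-0.0, 1.0, -0.002, 0.0]
contact_force: [0.3, 0.1, -2.0]
gripper_width: 0.682
grasp_force: 64.2
```

Request:
play_rows --series '[[[-0.012,-0.034,0,0,0,0,0],[-0.011,-0.032,0,0,0,0,0],[0,0,0,0,0,0,0],[0,0,0,0,0,0,0],[0,0,0,0,0,0,0]]]'

```text
time: 4.7
tool_pos: [0.5531, -0.385, 0.1051]
tool_rot: [-0.0, 1.0, -0.002, -0.0]
contact_force: [0.3, 0.1, -2.0]
gripper_width: 0.681
grasp_force: 64.5
```

```bash
python3 - <<'E'
from h import *
a,*_=cam('side');b,*_=cam('top')
o=np.zeros((480,800,3),np.uint8)
o[:,:400]=cv2.resize(a[130:310,290:440],(400,480));o[:,400:]=cv2.resize(b[150:330,320:560],(400,300)).repeat(1,0)[:480] if 0 else np.vstack([cv2.resize(b[150:330,320:560],(400,300)),np.zeros((180,400,3),np.uint8)])
cv2.imwrite('pics/p1.png',o)
E
```

```text
(no output)
```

View pics/p1.png

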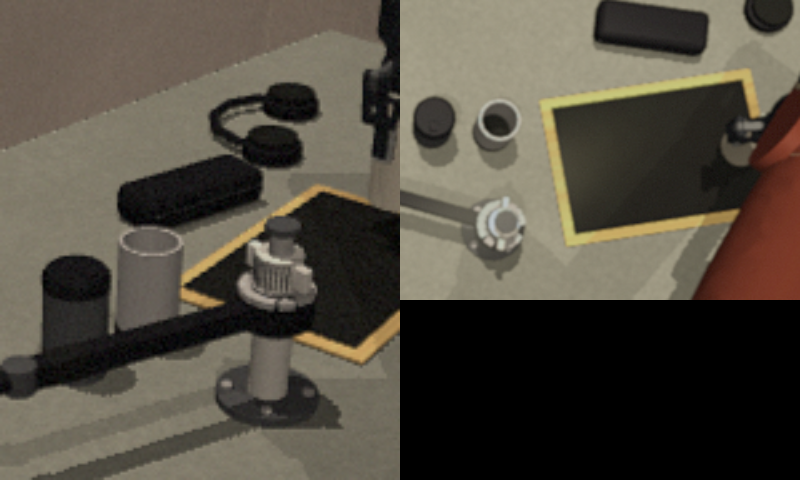

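The white cup is held upright over the far end of the tray, and the dark and steel cups haven't moved. Lowering it now.

Request:
play_rows --series '[[[0,0,-0.015,0,0,0,0],[0,0,-0.01,0,0,0,0],[0,0,-0.004,0,0,0,0],[0,0,-0.002,0,0,0,0],[0,0,0,0,0,0,0],[0,0,0,0,0,0,0]]]'

```text
time: 5.4
tool_pos: [0.553, -0.3853, 0.0746]
tool_rot: [-0.001, 1.0, -0.002, -0.0]
contact_force: [-3.1, 3.5, 5.4]
gripper_width: 0.681
grasp_force: 65.0
```

```bash
python3 - <<'E'
from h import *
d=np.load('top.npz');K,R,t=d['K'],d['R'],d['t']
P=np.array([ray(K,R,t,u,v,.006)[:2] for u,v in [(405.2,210.6),(529.4,192.6),(548.5,276.5),(422,296.4)]])
print(P.round(3),np.linalg.norm(P-np.roll(P,-1,0),axis=1).round(3),P.mean(0).round(3))
E
```

```text
[[ 0.629 -0.11 ]
 [ 0.67  -0.421]
 [ 0.461 -0.449]
 [ 0.418 -0.141]] [0.313 0.211 0.311 0.214] [ 0.544 -0.28 ]
```

Request:
play_rows --series '[[[0,0,0,0,0,0,1],[0,0,0,0,0,0,1],[0,0,0,0,0,0,1],[0,0,0.02,0,0,0,1],[0,0,0.04,0,0,0,1],[0,0,0.04,0,0,0,1],[0,0,0.04,0,0,0,1]]]'

```text
time: 6.1
tool_pos: [0.5526, -0.3858, 0.2149]
tool_rot: [-0.0, 1.0, -0.002, -0.0]
contact_force: [0.5, 0.0, -0.5]
gripper_width: 0.996
grasp_force: 0.0
```

```bash
python3 -c "
from h import *
print(manip.state()['joint_pos'])"
```

```text
[-7.19811183e-01  1.88468891e-01  1.52444443e+00 -6.77617291e-06
  1.42940444e+00  8.55138434e-01]
```

Request:
play_rows --series '[[[0.003,0.04,0,0,0,8.2,1],[0.003,0.04,0,0,0,8.2,1],[0.003,0.04,0,0,0,8.2,1],[0.003,0.04,0,0,0,8.2,1],[0.003,0.04,0,0,0,8.2,1],[0.003,0.04,0,0,0,8.2,1],[0.003,0.04,0,0,0,8.2,1],[0.003,0.04,0,0,0,8.2,1],[0.003,0.04,0,0,0,8.2,1],[0.003,0.04,0,0,0,8.2,1]]]'

```text
time: 7.1
tool_pos: [0.5827, 0.0156, 0.2139]
tool_rot: [0.0, 0.754, 0.657, 0.0]
contact_force: [1.0, 0.6, -0.7]
gripper_width: 0.998
grasp_force: 0.0
```

Request:
play_rows --series '[[[0.006,0.042,0,0,0,8.0,1],[0,0,0,0,0,0,1],[0,0,0,0,0,0,1],[0,0,0,0,0,0,1]]]'

```text
time: 7.5
tool_pos: [0.5888, 0.0551, 0.2138]
tool_rot: [0.0, 0.709, 0.705, -0.0]
contact_force: [-0.0, 0.4, 0.7]
gripper_width: 0.997
grasp_force: 0.0
```

```bash
python3 - <<'E'
from h import *
a,K,R,t=cam('wrist');b,*_=cam('top')
for X in [(.5887,.0559,.105),(.584,-.0336,.1)]: print(proj(K,R,t,X).round())
o=np.hstack([cv2.resize(a,(400,300)),cv2.resize(b[150:330,320:560],(400,300))])
cv2.imwrite('pics/p2.png',o)
E
```

```text
[318. 241.]
[312. 354.]
```

View pics/p2.png

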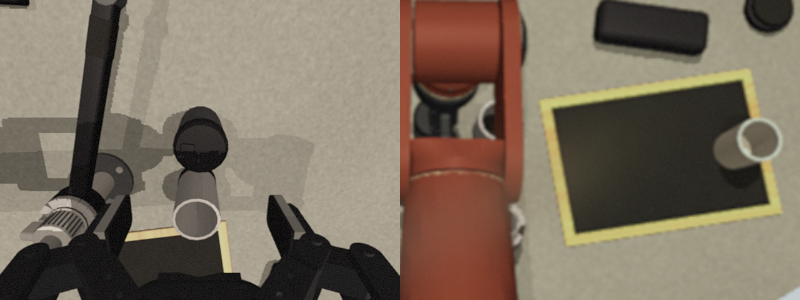

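The wrist view shows the dark lid at (320,232), about where I predicted. The white cup stands upright on the tray at (535,234) in the top view. Descending on the dark cup.

Request:
play_rows --series '[[[0,0,-0.04,0,0,0,1],[0,0,-0.04,0,0,0,1],[0,0,-0.04,0,0,0,1],[0,0,-0.026,0,0,0,1],[0,0,0,0,0,0,1],[0,0,0,0,0,0,0],[0,0,0,0,0,0,0],[0,0,0,0,0,0,0],[0,0,0,0,0,0,0],[0,0,0,0,0,0,0]]]'

```text
time: 8.6
tool_pos: [0.5909, 0.0557, 0.0709]
tool_rot: [0.002, 0.709, 0.706, 0.002]
contact_force: [-1.7, -1.1, 6.3]
gripper_width: 0.677
grasp_force: 64.9
```

```bash
python3 - <<'E'
from h import *
d=np.load('top.npz');print(ray(d['K'],d['R'],d['t'],320+359*.6,150+140*.6,.104))
E
```

```text
[ 0.54973721 -0.3840165   0.104     ]
```

Request:
play_rows --series '[[[0,0,0.015,0,0,0,0],[0,0,0.025,0,0,0,0],[0.033,-0.019,0,0,0,0,0],[0.033,-0.019,0,0,0,0,0],[0.033,-0.018,0,0,0,0,0],[0,-0.04,0,0,0,0,0],[0,-0.04,0,0,0,0,0],[-0.02,-0.03,0,0,0,0,0],[-0.02,-0.03,0,0,0,0,0],[-0.02,-0.03,0,0,0,0,0]]]'

```text
time: 9.6
tool_pos: [0.6269, -0.171, 0.1083]
tool_rot: [-0.0, 0.709, 0.706, -0.0]
contact_force: [0.3, -0.9, -2.3]
gripper_width: 0.675
grasp_force: 65.8
```

Request:
play_rows --series '[[[-0.02,-0.03,0,0,0,0,0],[-0.022,-0.03,0,0,0,0,0],[-0.022,-0.03,0,0,0,0,0],[-0.022,-0.028,0,0,0,0,0],[0,0,0,0,0,0,0],[0,0,0,0,0,0,0],[0,0,-0.015,0,0,0,0],[0,0,-0.01,0,0,0,0],[0,0,0,0,0,0,0]]]'

```text
time: 10.5
tool_pos: [0.5405, -0.2858, 0.0796]
tool_rot: [-0.003, 0.708, 0.706, -0.0]
contact_force: [-0.3, 0.8, -3.0]
gripper_width: 0.678
grasp_force: 65.8
```

Request:
play_rows --series '[[[0,0,-0.003,0,0,0,0],[0,0,-0.002,0,0,0,0],[0,0,0,0,0,0,0]]]'

```text
time: 10.8
tool_pos: [0.542, -0.2878, 0.0779]
tool_rot: [-0.0, 0.708, 0.706, -0.0]
contact_force: [0.1, 0.2, -1.5]
gripper_width: 0.677
grasp_force: 65.8
```

Request:
play_rows --series '[[[0,0,-0.003,0,0,0,0],[0,0,0,0,0,0,0]]]'

```text
time: 11.0
tool_pos: [0.5425, -0.2885, 0.0771]
tool_rot: [0.001, 0.709, 0.706, 0.0]
contact_force: [-2.4, 0.3, 4.8]
gripper_width: 0.677
grasp_force: 66.3
```

Request:
play_rows --series '[[[0,0,0,0,0,0,1],[0,0,0,0,0,0,1],[0,0,0,0,0,0,1],[0,0,0.02,0,0,0,1],[0,0,0.04,0,0,0,1],[0,0,0.04,0,0,0,1],[0,0,0.04,0,0,0,1],[0.006,0.036,0,0,0,0,1],[0.006,0.036,0,0,0,0,1],[0.006,0.036,0,0,0,0,1]]]'

```text
time: 12.0
tool_pos: [0.5601, -0.1792, 0.2156]
tool_rot: [0.001, 0.709, 0.705, 0.0]
contact_force: [0.3, 0.6, -0.5]
gripper_width: 0.997
grasp_force: 0.0
```

Request:
play_rows --series '[[[0.006,0.036,0,0,0,0,1],[0.006,0.036,0,0,0,0,1],[0.006,0.036,0,0,0,0,1],[0.006,0.038,0,0,0,0,1],[0,0,0,0,0,0,1],[0,0,0,0,0,0,1],[0,0,0,0,0,0,1]]]'

```text
time: 12.7
tool_pos: [0.5838, -0.0347, 0.2149]
tool_rot: [0.0, 0.709, 0.705, -0.0]
contact_force: [0.3, 0.0, 0.4]
gripper_width: 1.005
grasp_force: 0.0
```

```bash
python3 - <<'E'
from h import *
a,K,R,t=cam('wrist');b,*_=cam('top')
for X in [(.584,-.0336,.1),(.5425,-.2885,.111)]: print(proj(K,R,t,X).round())
o=np.hstack([cv2.resize(a,(400,300)),cv2.resize(b[150:330,320:560],(400,300))])
cv2.imwrite('pics/p3.png',o)
E
```

```text
[318. 238.]
[271. 525.]
```

View pics/p3.png

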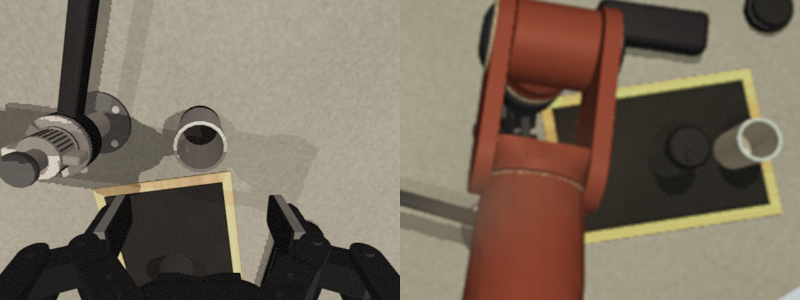

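The steel rim is at about (320,232) in the wrist view, as predicted. The dark and white cups stand on the tray. Descending.

Request:
play_rows --series '[[[0,0,-0.04,0,0,0,1],[0,0,-0.04,0,0,0,1],[0,0,-0.04,0,0,0,1],[0,0,-0.027,0,0,0,1],[0,0,0,0,0,0,1],[0,0,0,0,0,0,0],[0,0,0,0,0,0,0],[0,0,0,0,0,0,0],[0,0,0,0,0,0,0],[0,0,0,0,0,0,0]]]'

```text
time: 13.8
tool_pos: [0.5858, -0.0346, 0.0709]
tool_rot: [0.002, 0.709, 0.706, 0.001]
contact_force: [-0.8, -0.5, 6.9]
gripper_width: 0.675
grasp_force: 64.6
```

Request:
play_rows --series '[[[0,0,0.015,0,0,0,0],[0,0,0.025,0,0,0,0],[-0.01,-0.03,0,0,0,0,0],[-0.01,-0.03,0,0,0,0,0],[-0.01,-0.03,0,0,0,0,0],[-0.01,-0.03,0,0,0,0,0],[-0.012,-0.033,0,0,0,0,0],[0,0,0,0,0,0,0],[0,0,0,0,0,0,0],[0,0,0,0,0,0,0]]]'

```text
time: 14.8
tool_pos: [0.532, -0.1862, 0.1082]
tool_rot: [-0.0, 0.708, 0.706, 0.0]
contact_force: [0.5, -0.5, -1.9]
gripper_width: 0.672
grasp_force: 64.7
```

Request:
play_rows --series '[[[0,0,-0.015,0,0,0,0],[0,0,-0.01,0,0,0,0],[0,0,-0.005,0,0,0,0],[0,0,-0.003,0,0,0,0],[0,0,0,0,0,0,0],[0,0,0,0,0,0,0]]]'

```text
time: 15.4
tool_pos: [0.532, -0.1865, 0.0771]
tool_rot: [-0.001, 0.708, 0.706, -0.0]
contact_force: [-8.2, 3.5, 13.9]
gripper_width: 0.674
grasp_force: 66.0
```

Request:
play_rows --series '[[[0,0,0.001,0,0,0,0],[0,0,0,0,0,0,1],[0,0,0,0,0,0,1],[0,0,0,0,0,0,1],[0,0,0.02,0,0,0,1],[0,0,0.03,0,0,0,1],[0,0,0.04,0,0,0,1],[0,0,0.04,0,0,0,1],[0,0,0.04,0,0,0,1]]]'

```text
time: 16.3
tool_pos: [0.5316, -0.1868, 0.2471]
tool_rot: [-0.0, 0.709, 0.706, -0.0]
contact_force: [1.6, -0.3, -0.2]
gripper_width: 0.999
grasp_force: 0.0
```

Request:
play_rows --series '[[[-0.005,0.039,0,0,0,-8.4,1],[-0.005,0.039,0,0,0,-8.4,1],[-0.005,0.039,0,0,0,-8.4,1],[-0.005,0.039,0,0,0,-8.4,1],[-0.005,0.039,0,0,0,-8.4,1],[-0.005,0.039,0,0,0,-8.4,1],[-0.005,0.039,0,0,0,-8.4,1],[-0.005,0.039,0,0,0,-8.4,1],[-0.005,0.039,0,0,0,-8.4,1],[-0.005,0.039,0,0,0,-8.4,1]]]'

```text
time: 17.3
tool_pos: [0.4821, 0.2007, 0.2457]
tool_rot: [0.0, 0.999, 0.055, 0.0]
contact_force: [0.5, -0.4, -0.2]
gripper_width: 0.996
grasp_force: 0.0
```

Request:
play_rows --series '[[[0,0,0,0,0,-7.8,1],[0,0,0,0,0,-7.8,1],[0,0,0,0,0,0,1],[0,0,0,0,0,0,1]]]'

```text
time: 17.7
tool_pos: [0.4825, 0.1991, 0.2457]
tool_rot: [0.0, 0.997, -0.077, -0.0]
contact_force: [-0.6, 0.6, 0.4]
gripper_width: 0.997
grasp_force: 0.0
```

```bash
python3 - <<'E'
from h import *
a,K,R,t=cam('side');b,K,R,t=cam('top')
cv2.imwrite('pics/top4raw.png',b)
for n,X in dict(white=(.55,-.384,.104),dark=(.5425,-.2885,.111),steel=(.532,-.1865,.106)).items(): print(n,(proj(K,R,t,X)-[340,150])*1.818)
o=np.hstack([cv2.resize(b[150:315,340:560],(400,300)),cv2.resize(a[130:280,300:500],(400,300))])
cv2.imwrite('pics/p4.png',o)
E
```

```text
white [355.20592581 152.50389426]
dark [280.75776846 158.82213065]
steel [197.64170705 169.17037426]
```

View pics/p4.png

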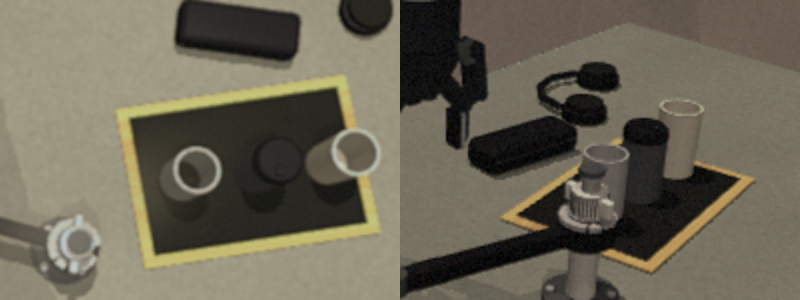

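All three cups stand upright inside the tray. Next I'll zoom in on the pedestal for an accurate axis position.

```bash
python3 - <<'E'
from h import *
b=cv2.imread('pics/top4raw.png');a=cv2.imread('pics/side0.png')
o=np.hstack([cv2.resize(b[255:315,355:415],(400,400),interpolation=cv2.INTER_CUBIC),cv2.resize(a[200:300,350:450],(400,400),interpolation=cv2.INTER_CUBIC)])
d=np.load('top.npz');e=np.load('side.npz')
for X in [(.440,-.029,.17),(.440,-.029,.01)]:
    p=(proj(d['K'],d['R'],d['t'],X)-[355,255])*400/60; q=(proj(e['K'],e['R'],e['t'],X)-[350,200])*4+[400,0]
    print(p,q)
    for c in(p,q): cv2.drawMarker(o,tuple(int(round(v)) for v in c),(0,0,255),0,12,1)
cv2.imwrite('pics/p5.png',o)
E
```

```text
[193.51362579 187.25257984] [585.48510376  54.33287524]
[136.08888377 218.33651325] [561.03470033 305.08469638]
```

View pics/p5.png

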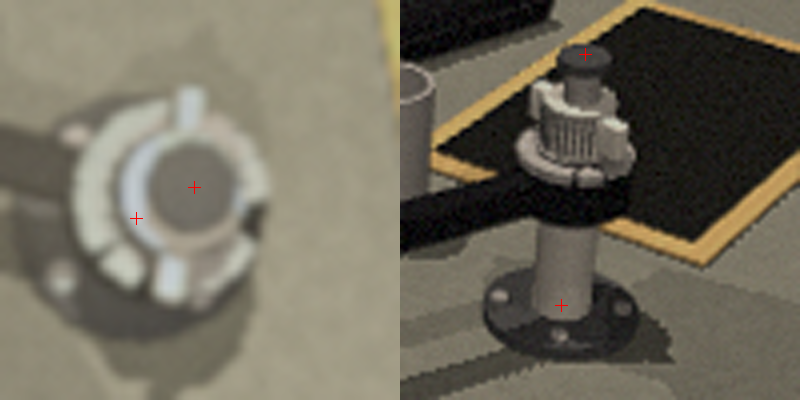

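The predicted axis (0.440, -0.029) falls on the cap centre in both views. The ears lie along about -9°, matching the locked position. Moving over the collar.

Request:
play_rows --series '[[[-0.007,-0.038,0,0,0,-0.7,1],[-0.007,-0.038,0,0,0,0,1],[-0.007,-0.038,0,0,0,0,1],[-0.007,-0.038,0,0,0,0,1],[-0.007,-0.038,0,0,0,0,1],[-0.007,-0.038,0,0,0,0,1],[0,0,0,0,0,0,1],[0,0,0,0,0,0,1],[0,0,0,0,0,0,1]]]'

```text
time: 18.7
tool_pos: [0.4406, -0.0284, 0.2461]
tool_rot: [-0.0, 0.996, -0.084, 0.0]
contact_force: [-0.0, 0.2, -0.6]
gripper_width: 0.996
grasp_force: 0.0
```

Request:
play_rows --series '[[[0,0,-0.03,0,0,0,1],[0,0,-0.03,0,0,0,1],[0,0,-0.03,0,0,0,1],[0,0,-0.018,0,0,0,1],[0,0,0,0,0,0,1],[0,0,0,0,0,0,1]]]'

```text
time: 19.3
tool_pos: [0.4408, -0.028, 0.1383]
tool_rot: [-0.0, 0.997, -0.084, -0.0]
contact_force: [-0.8, 0.4, 0.7]
gripper_width: 1.002
grasp_force: 0.0
```

Request:
play_rows --series '[[[0,0,-0.001,0,0,0,0],[0,0,0,0,0,0,0],[0,0,0,0,0,0,0],[0,0,0,0,0,0,0],[0,0,0,0,0,0,0],[0,0,0,0,0,0,0],[0,0,0,0,0,0,0],[0,0,0,0,0,0,0]]]'

```text
time: 20.1
tool_pos: [0.4414, -0.0281, 0.1385]
tool_rot: [-0.001, 0.996, -0.085, 0.001]
contact_force: [0.2, 4.7, 5.5]
gripper_width: 0.458
grasp_force: 60.4
```

Request:
play_rows --series '[[[0,0,0.004,0,0,0,0],[0,0,0.004,0,0,0,0],[0,0,0.003,0,0,0,0],[0,0,0.003,0,0,0,0],[0,0,0,0,0,0,0],[0,0,0,0,0,0,0]]]'

```text
time: 20.7
tool_pos: [0.4408, -0.0281, 0.1487]
tool_rot: [-0.001, 0.996, -0.085, 0.001]
contact_force: [8.7, 2.9, -14.5]
gripper_width: 0.456
grasp_force: 62.0
```

Request:
play_rows --series '[[[0,0,0.002,0,0,0,0],[0,0,0,0,0,0,0],[0,0,0,0,0,0,0]]]'

```text
time: 21.0
tool_pos: [0.4408, -0.0281, 0.1505]
tool_rot: [-0.001, 0.996, -0.085, 0.001]
contact_force: [10.4, 3.0, -15.0]
gripper_width: 0.456
grasp_force: 62.0
```

Request:
play_rows --series '[[[0,0,0,0,0,6,0],[0,0,0,0,0,6,0],[0,0,0,0,0,6,0],[0,0,0,0,0,6,0],[0,0,0,0,0,6,0],[0,0,0,0,0,6,0],[0,0,0,0,0,6,0],[0,0,0,0,0,6,0],[0,0,0,0,0,6,0],[0,0,0,0,0,6,0]]]'

```text
time: 22.0
tool_pos: [0.4407, -0.0277, 0.1504]
tool_rot: [-0.001, 0.904, 0.427, 0.002]
contact_force: [9.5, 3.6, -13.9]
gripper_width: 0.459
grasp_force: 62.2
```

Request:
play_rows --series '[[[0,0,0,0,0,0,0],[0,0,0,0,0,0,0],[0,0,0,0,0,0,0]]]'

```text
time: 22.3
tool_pos: [0.4407, -0.0277, 0.1504]
tool_rot: [-0.001, 0.905, 0.425, 0.002]
contact_force: [9.1, 4.4, -14.9]
gripper_width: 0.459
grasp_force: 62.1
```

```bash
python3 - <<'E'
from h import *
s=manip.state();print(s['ft_torque'],s['joint_pos'])
a,K,R,t=cam('side')
cv2.imwrite('pics/p6.png',cv2.resize(a[180:300,340:460],(480,480),interpolation=cv2.INTER_CUBIC))
E
```

```text
[ 0.62559843 -1.63971534  0.03185655] [-0.23367816 -0.32965561  2.12707399  0.00347014  1.34286493  0.45839531]
```

View pics/p6.png

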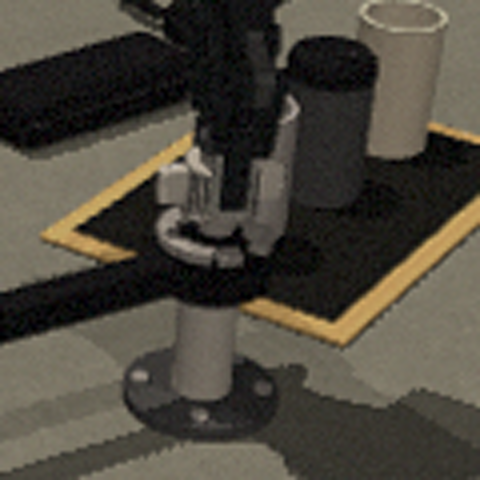

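The collar is up and its ears have turned about 60°. Lowering it into the rest seat and letting go.

Request:
play_rows --series '[[[0,0,-0.003,0,0,0,0],[0,0,-0.003,0,0,0,0],[0,0,0,0,0,0,0],[0,0,0,0,0,0,0]]]'

```text
time: 22.75
tool_pos: [0.4408, -0.0278, 0.1454]
tool_rot: [-0.001, 0.905, 0.425, 0.001]
contact_force: [6.9, 5.0, -8.5]
gripper_width: 0.458
grasp_force: 62.7
```

Request:
play_rows --series '[[[0,0,0,0,0,0,1],[0,0,0,0,0,0,1],[0,0,0,0,0,0,1],[0,0,0.03,0,0,0,1],[0,0,0.03,0,0,0,1],[0,0,0.03,0,0,0,1],[0,0,0.01,0,0,0,1],[0,0,0,0,0,0,1]]]'

```text
time: 23.55
tool_pos: [0.4415, -0.0292, 0.249]
tool_rot: [0.001, 0.905, 0.425, 0.002]
contact_force: [-0.1, 0.6, -0.3]
gripper_width: 1.0
grasp_force: 0.0
```

Request:
play_rows --series '[[[0.011,0.038,0,0,0,4.6,1],[0.011,0.038,0,0,0,4.6,1],[0.011,0.038,0,0,0,4.6,1],[0.011,0.039,0,0,0,4.6,1],[0.012,0.039,0,0,0,4.6,1],[0,0,0,0,0,0,1],[0,0,0,0,0,0,1],[0,0,0,0,0,0,1]]]'

```text
time: 24.35
tool_pos: [0.4958, 0.1624, 0.2455]
tool_rot: [-0.0, 0.803, 0.597, -0.001]
contact_force: [1.1, 0.2, -0.4]
gripper_width: 1.002
grasp_force: 0.0
```

```bash
python3 - <<'E'
from h import *
a,K,R,t=cam('wrist');b,*_=cam('side')
for X in [(.4971,.1627,.103),(.5074,.1988,.1)]: print(proj(K,R,t,X).round()*.625)
o=np.hstack([cv2.resize(a,(400,300)),cv2.resize(b[200:275,350:450],(400,300),interpolation=cv2.INTER_CUBIC)])
cv2.imwrite('pics/p7.png',o)
E
```

```text
[200.   141.25]
[199.375 108.75 ]
```

View pics/p7.png

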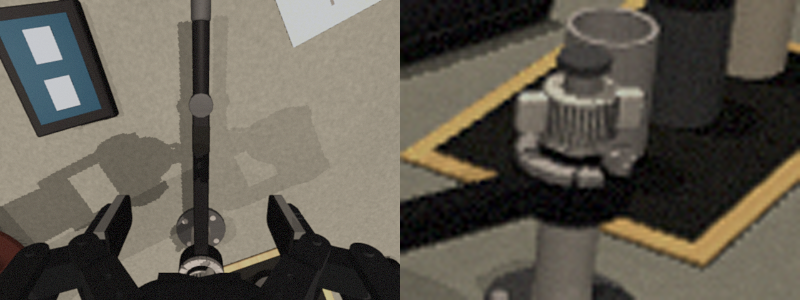

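The collar sits raised and turned in its rest position, and the boom runs through the centre of the wrist view. Descending to pinch it.

Request:
play_rows --series '[[[0,0,-0.04,0,0,0,1],[0,0,-0.04,0,0,0,1],[0,0,-0.04,0,0,0,1],[0,0,-0.033,0,0,0,1],[0,0,0,0,0,0,0],[0,0,0,0,0,0,0],[0,0,0,0,0,0,0],[0,0,0,0,0,0,0],[0,0,0,0,0,0,0],[0,0,0,0,0,0,0]]]'

```text
time: 25.45
tool_pos: [0.4982, 0.1633, 0.0966]
tool_rot: [0.001, 0.802, 0.597, 0.002]
contact_force: [-1.8, -1.2, 7.0]
gripper_width: 0.224
grasp_force: 59.1
```

```bash
python3 - <<'E'
import numpy as np
for N in (16,):
    a=np.radians(73.4)-np.linspace(0,1.45,N+1)
    P=.2*np.c_[np.cos(a),np.sin(a)]
    print(np.diff(P,axis=0).round(4).tolist(), np.degrees(1.45/N))
E
```

```text
[[0.0171, -0.006], [0.0165, -0.0075], [0.0158, -0.0089], [0.0149, -0.0103], [0.0139, -0.0116], [0.0128, -0.0128], [0.0116, -0.014], [0.0103, -0.0149], [0.0089, -0.0158], [0.0074, -0.0165], [0.0059, -0.0171], [0.0043, -0.0176], [0.0027, -0.0179], [0.001, -0.0181], [-0.0006, -0.0181], [-0.0022, -0.018]] 5.192430018373085
```

Request:
play_rows --series '[[[0.017,-0.006,0,0,0,-5.2,0],[0.0165,-0.0075,0,0,0,-5.2,0],[0.016,-0.009,0,0,0,-5.2,0],[0.015,-0.01,0,0,0,-5.2,0],[0.014,-0.0115,0,0,0,-5.2,0],[0.013,-0.013,0,0,0,-5.2,0],[0.0115,-0.014,0,0,0,-5.2,0],[0.0105,-0.015,0,0,0,-5.2,0],[0,0,0,0,0,0,0],[0,0,0,0,0,0,0]]]'

```text
time: 26.45
tool_pos: [0.6112, 0.0762, 0.0966]
tool_rot: [0.001, 0.962, 0.272, 0.001]
contact_force: [-4.3, -2.5, 8.4]
gripper_width: 0.221
grasp_force: 59.9
```

Request:
play_rows --series '[[[0.009,-0.016,0,0,0,-5.2,0],[0.0075,-0.0165,0,0,0,-5.2,0],[0.006,-0.017,0,0,0,-5.2,0],[0.0045,-0.0175,0,0,0,-5.2,0],[0.0025,-0.018,0,0,0,-5.2,0],[0.001,-0.018,0,0,0,-5.2,0],[-0.0005,-0.018,0,0,0,-5.2,0],[-0.002,-0.018,0,0,0,-5.2,0],[0,0,0,0,0,0,0],[0,0,0,0,0,0,0]]]'

```text
time: 27.45
tool_pos: [0.6375, -0.0623, 0.0966]
tool_rot: [0.0, 0.996, -0.087, -0.001]
contact_force: [-9.2, 0.6, 10.7]
gripper_width: 0.223
grasp_force: 61.4
```

```bash
python3 - <<'E'
from h import *
s=manip.state();p=s['tool_pos'];q=s['tool_rot'];print(p,np.arctan2(p[1]+.029,p[0]-.44),2*np.arctan2(q[2],q[1]),s['contact_force'])
E
```

```text
[ 0.63748576 -0.06230369  0.09659218] -0.1670665381845241 -0.1732529976392739 [-9.21551772  0.58729807 10.73135411]
```

Request:
play_rows --series '[[[0,0,0,0,0,0,1],[0,0,0,0,0,0,1],[0,0,0,0,0,0,1],[0,0,0,0,0,0,1],[0,0,0.03,0,0,0,1],[0,0,0.04,0,0,0,1],[0,0,0.04,0,0,0,1],[0,0,0.043,0,0,0,1]]]'

```text
time: 28.25
tool_pos: [0.6376, -0.0617, 0.2476]
tool_rot: [-0.0, 0.996, -0.086, -0.001]
contact_force: [0.6, -0.5, -0.2]
gripper_width: 0.999
grasp_force: 0.0
```

Request:
play_rows --series '[[[-0.025,0.004,0,0,0,7.5,1],[-0.025,0.004,0,0,0,7.5,1],[-0.025,0.004,0,0,0,7.5,1],[-0.025,0.004,0,0,0,7.5,1],[-0.025,0.004,0,0,0,7.5,1],[-0.025,0.004,0,0,0,7.5,1],[-0.024,0.005,0,0,0,7.5,1],[-0.023,0.005,0,0,0,7.5,1],[0,0,0,0,0,0,1],[0,0,0,0,0,0,1]]]'

```text
time: 29.25
tool_pos: [0.4411, -0.0278, 0.2472]
tool_rot: [0.0, 0.906, 0.423, 0.0]
contact_force: [0.1, 0.1, 1.0]
gripper_width: 1.003
grasp_force: 0.0
```

```bash
python3 - <<'E'
from h import *
a,K,R,t=cam('wrist');b,*_=cam('side');c,K,R,t=cam('top')
ends=[np.array([.44+r*np.cos(-.169),-.029+r*np.sin(-.169),.1]) for r in(.15,.35)]
for X in ends: cv2.circle(c,tuple(int(round(v)) for v in proj(K,R,t,X)),1,(0,0,255),-1)
o=np.hstack([cv2.resize(b[120:300,280:520],(400,300),interpolation=cv2.INTER_CUBIC),cv2.resize(c[100:310,340:500],(400,525))[:300]])
cv2.imwrite('pics/p8.png',o)
E
```

```text
(no output)
```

View pics/p8.png

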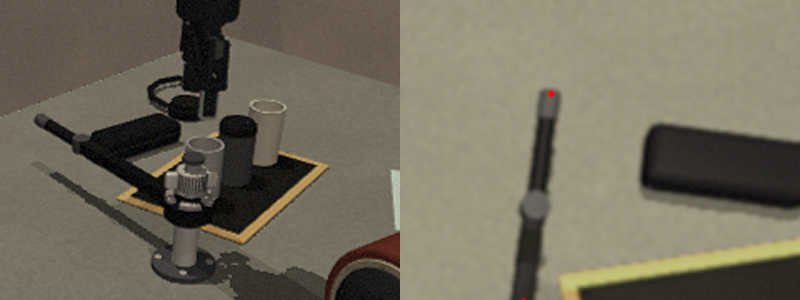

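The boom points along the marked working direction (-0.169 rad) and the cups are undisturbed. Re-gripping the collar.

Request:
play_rows --series '[[[0,0,-0.03,0,0,0,1],[0,0,-0.03,0,0,0,1],[0,0,-0.03,0,0,0,1],[0,0,-0.014,0,0,0,1],[0,0,0,0,0,0,1],[0,0,0,0,0,0,0],[0,0,0,0,0,0,0],[0,0,0,0,0,0,0],[0,0,0,0,0,0,0],[0,0,0,0,0,0,0]]]'

```text
time: 30.4
tool_pos: [0.4416, -0.0277, 0.1451]
tool_rot: [0.0, 0.906, 0.423, 0.001]
contact_force: [-2.3, 1.5, 6.1]
gripper_width: 0.458
grasp_force: 59.8
```

Request:
play_rows --series '[[[0,0,0,0,0,0,0],[0,0,0,0,0,0,0],[0,0,0,0,0,0,0]]]'

```text
time: 30.7
tool_pos: [0.4416, -0.0277, 0.1451]
tool_rot: [0.0, 0.906, 0.423, 0.001]
contact_force: [-3.3, 0.5, 6.1]
gripper_width: 0.453
grasp_force: 59.8
```

Request:
play_rows --series '[[[0,0,0.003,0,0,0,0],[0,0,0.003,0,0,0,0],[0,0,0.0015,0,0,0,0],[0,0,0,0,0,0,0],[0,0,0,0,0,0,0]]]'

```text
time: 31.2
tool_pos: [0.4409, -0.0275, 0.1486]
tool_rot: [-0.0, 0.906, 0.423, 0.001]
contact_force: [6.7, 0.8, -14.1]
gripper_width: 0.456
grasp_force: 61.9
```

Request:
play_rows --series '[[[0,0,0.002,0,0,0,0],[0,0,0,0,0,0,0],[0,0,0,0,0,0,0]]]'

```text
time: 31.5
tool_pos: [0.4409, -0.0275, 0.1504]
tool_rot: [-0.0, 0.906, 0.423, 0.001]
contact_force: [7.0, 1.6, -14.4]
gripper_width: 0.457
grasp_force: 62.0
```

Request:
play_rows --series '[[[0,0,0,0,0,-6,0],[0,0,0,0,0,-6,0],[0,0,0,0,0,-6,0],[0,0,0,0,0,-6,0],[0,0,0,0,0,-6,0],[0,0,0,0,0,-6,0],[0,0,0,0,0,-6,0],[0,0,0,0,0,-6,0],[0,0,0,0,0,-6,0],[0,0,0,0,0,-6,0]]]'

```text
time: 32.5
tool_pos: [0.4409, -0.0279, 0.1504]
tool_rot: [0.0, 0.996, -0.088, 0.0]
contact_force: [7.2, 0.2, -14.1]
gripper_width: 0.457
grasp_force: 62.1
```

Request:
play_rows --series '[[[0,0,0,0,0,-1,0],[0,0,0,0,0,0,0],[0,0,0,0,0,0,0]]]'

```text
time: 32.8
tool_pos: [0.4409, -0.0279, 0.1504]
tool_rot: [0.0, 0.995, -0.095, 0.0]
contact_force: [7.7, -0.4, -14.4]
gripper_width: 0.457
grasp_force: 62.1
```

Now lowering it home while still gripped.

Request:
play_rows --series '[[[0,0,-0.003,0,0,0,0],[0,0,-0.003,0,0,0,0],[0,0,-0.003,0,0,0,0],[0,0,-0.003,0,0,0,0],[0,0,-0.002,0,0,0,0],[0,0,0,0,0,0,0],[0,0,0,0,0,0,0]]]'

```text
time: 33.5
tool_pos: [0.4412, -0.0279, 0.1388]
tool_rot: [0.0, 0.995, -0.095, 0.0]
contact_force: [3.4, 0.2, -4.8]
gripper_width: 0.456
grasp_force: 63.4
```

Request:
play_rows --series '[[[0,0,-0.002,0,0,0,0],[0,0,0,0,0,0,0],[0,0,0,0,0,0,0]]]'

```text
time: 33.8
tool_pos: [0.4415, -0.0279, 0.1387]
tool_rot: [0.0, 0.995, -0.095, 0.0]
contact_force: [-3.5, 2.0, 7.2]
gripper_width: 0.46
grasp_force: 64.5
```

Request:
play_rows --series '[[[0,0,0,0,0,0,1],[0,0,0,0,0,0,1],[0,0,0,0,0,0,1],[0,0,0,0,0,0,1],[0,0,0.03,0,0,0,1],[0,0,0.04,0,0,0,1],[0,0,0.04,0,0,0,1],[0,0,0.03,0,0,0,1],[0,0.04,0,0,0,0,1],[0,0.04,0,0,0,0,1]]]'

```text
time: 34.8
tool_pos: [0.4417, 0.0523, 0.2784]
tool_rot: [-0.0, 0.995, -0.097, 0.002]
contact_force: [0.8, 1.1, -0.2]
gripper_width: 1.001
grasp_force: 0.0
```

Request:
play_rows --series '[[[0,0.04,0,0,0,0,1],[0,0.04,0,0,0,0,1],[0,0.04,0,0,0,0,1],[0,0.03,0,0,0,0,1],[0,0,0,0,0,0,1],[0,0,0,0,0,0,1]]]'

```text
time: 35.4
tool_pos: [0.4408, 0.2025, 0.2762]
tool_rot: [0.0, 0.996, -0.094, -0.0]
contact_force: [0.3, 0.6, -0.0]
gripper_width: 1.003
grasp_force: 0.0
```

```bash
python3 - <<'E'
from h import *
b,*_=cam('side');c,K,R,t=cam('top')
a0=cv2.imread('pics/side0.png')[200:280,360:430]
o=np.zeros((600,800,3),np.uint8)
o[:300,:400]=cv2.resize(c[100:310,340:560],(400,300))
o[:300,400:]=cv2.resize(b[120:300,280:520],(400,300))
o[300:,:262]=cv2.resize(a0,(262,300),interpolation=cv2.INTER_CUBIC)
o[300:,300:562]=cv2.resize(b[200:280,360:430],(262,300),interpolation=cv2.INTER_CUBIC)
cv2.imwrite('pics/p9.png',o)
E
```

```text
(no output)
```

View pics/p9.png

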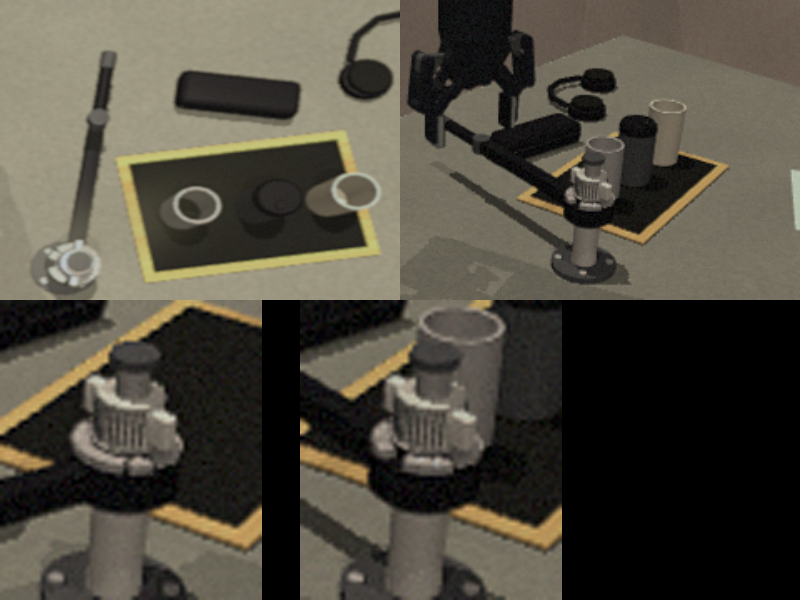

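The collar looks the same as at the start: ears at the locked angle and the same visible gap under the cap. It stopped at the same TCP height (0.1387, against 0.1385 when first gripped). The boom is in its working direction and all cups are upright on the tray, so I'm handing in.

```bash
python3 -c "
from plant import manip
print(manip.job_done())"
```

```text
the job is handed in; nothing more can be done
None
```

The job is handed in: all three cups that were there stand upright on the tray, the boom is at its working notch, and the final pictures show the collar turned back and fully down; no verdict was returned.

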